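# Slide the tile tray under the press and hold the plunger down

### The job

Slide the tray of white tiles sideways along the metal plate, without lifting it, from its waiting mark to the middle mark under the press, centred and square with the mark. Then push the press's spring-loaded plunger straight down by 40 mm, which brings the dark ring on its rod level with the top of the bushing, so that the foot bears on the tiles, and keep it there: the job finishes with the robot still holding the plunger down. Leave the carton, the tile stack and the cup where they are.

Things in the scene. Friction and masses are not known exactly. Their poses are not given: they have to be found in the camera images.
- tray_center (a point): centre of the loose tray: steel, 110 x 110 mm, 10 mm rim, holding 4 x 4 white tiles with tops 12 mm above its underside; 0.5 to 0.9 kg, flat on the plate. The point is 6 mm above the underside. x points away from the tray's handle, z up. It starts on the left or right waiting mark, up to 0.25 rad askew.
- tray_handle (a point): centre of the tray's upright wooden grip block, 130 mm from the tray's centre along its -x (towards the robot), joined by a 22 mm wide flat steel strap. Block: 36 mm along the tray's x, 22 mm along y; its top is 18 mm above this point, its foot 24 mm below, 16 mm above the table. Axes as the tray's. Pinch it from above across the 22 mm.
- station (a point): middle mark of the press, on the top of its aluminium plate (8 mm above the table), exactly under the plunger's axis. x points to the press's column, y along the plate, z up. Each mark is a 124 mm square of four black corner brackets; the two waiting marks lie 160 mm to either side along y. When the tray is square, its x axis lies along this x.
- press: fixed tile press, placed and turned (up to 0.2 rad) anew each time; origin at table height under the plunger's axis, axes as the station's. Plate 460 mm along y, from x = -80 to +140 mm, 8 mm thick. Column 44 mm wide at x = 92 to 128 mm; its arm, 44 mm wide, 115 to 140 mm above the table, reaches to x = -22 mm; bushing on it up to 150 mm.
- knob_top (a point): centre of the flat top of the plunger's black mushroom knob, 50 mm in diameter (flat 42 mm), 240 mm above the table when up; it moves down with the plunger. Push it from above.
- plunger (a joint): travel of the plunger in m: 0 up, grows as it is pushed down, 0.055 at its bottom stop. Its spring returns it when let go (about 1 N to start, 150 N/m). From 0.025 on the foot rests on the tiles below and its own spring adds 2 N and 400 N/m: about 15 N of push in all at 0.040. A dark ring on the rod is level with the bushing's top at 0.040.
- foot: sprung round rubber foot, 60 mm in diameter, at the lower end of the plunger, on its axis; its underside is 37 mm above the plate and 25 mm above a tray's tiles when the plunger is up. The body's origin is on the axis, 45 mm below the foot's underside.
- carton: bystander: small open cardboard carton filled with white tiles, 104 x 104 x 45 mm, 0.9 kg, on the waiting mark that the tray does not occupy; origin at the centre of its underside. Must stay.
- tile_stack: bystander: stack of white tiles, 75 x 75 x 32 mm, on the table to the robot's left; origin under its centre. Must stay.
- spacer_cup: bystander: grey plastic cup, 72 mm wide, 80 mm high, on the table to the robot's right; origin under its centre. Must stay.
Things that resemble listed ones, but are neither listed nor needed, are in the scene too. What is meant by the part that bears tray_center is not orange, and is the smaller of those in its own colour.

How it is judged:
By the outcome, as a careful person would: the job done as asked, in the order asked, and still so for the second after the job is handed in, while the arm keeps its last pose, push and grip.
It also fails if it takes over 54 s, if anything falls off the work surface, if the arm or the gripper's body presses on something with over 40 N, if the wrist force passes 120 N, or if a joint passes its speed limit or range.

### The arm

A 6-joint arm with a two-finger parallel gripper is mounted at the origin on the work surface. World frame = base frame: x ahead of the robot, y to its left, z up, the work surface at z = 0. Lengths are in mm, angles in rad, forces in N, time in s.
With the tool pointing down it reaches from about 300 to 775 mm from the base axis. Payload 14.6 kg.
Tool frame: the origin (TCP) lies at the very end of the fingers, on their centre line; the grasp point (between the pads) lies 19 mm behind it; z points along the fingers, x is the direction in which the jaws open and shut, and the axes are right-handed (so a half turn about z gives the same grasp; the last joint's range is limited). The gripper opens to 94 mm and grips with 3 to 60 N. Pads are 16 mm wide; open, the fingers measure 119 mm over their backs; the gripper's body (75 mm by 177 mm) begins 78 mm behind the grasp point.
Start: joints at [1.115, 0.3, 1.521, -0, 1.321, -0.067], TCP at [208.49, 508.941, 205.446] pointing down, gripper open.
Joint ranges: [-3.03, 3.03], [-0.79, 2.21], [0.23, 2.52], [-1.04, 4.18], [0, 3.07], [-2.55, 2.55]. Speed limits (rad/s): [2.22, 2.22, 2.57, 3.14, 3.14, 3.14].

### API

Orientations are given as a unit quaternion [x, y, z, w].
In Python, from station import bot, imaging, close_job, look_for gives the robot as it stands.
- The arm moves only by the tool send_rows, never from a script. Its argument "steps" is a list of rows, each a list of 4 numbers: the shift along the tool's x, y, z in m, then the turn about the tool's z in degrees. A call has 1 to 12 rows; each row shifts and turns the pose as measured when the row begins, along the tool's axes as they then stand; what a row does not reach is not made up. A row lasts 1/8 s, in which the tool goes at most 62.5 mm and 10.7 degrees, less where a joint would pass 70% of its speed; a pose out of reach is approached as far as the arm can. A call is refused whole if a number of a shift passes 0.0625 or a number of a turn 10.7, either way. A call with a gripper value outside its range is refused whole. "claw" is the finger opening in m, from 0 to 0.094, set as the call begins (left out, the last holds). The fingers move at their own pace and stop on an object; "force" is the grip in N (left out, the last holds). Time passes only in rows, so rows that do not move let the fingers close. It gives the time, the measured TCP pose, the force and the opening at its end, in the units of the state.
- bot.sense(): the state, without advancing time (a new reading comes with each control period).
- imaging.snapshot(name): name is "side" or "top"; returns (picture, depth): 420x560x3 uint8, blue, green, red; 420x560 float32, mm along the optical axis (not along the pixel's ray), 0 where there is no reading.
- imaging.camera_model(name): a dict with "vertical_fov" (degrees; the focal length in pixels is half the picture's height over the tangent of half this angle, whatever the lens; pixels are square), "cx", "cy" (the principal point, pixels), "xyz" and "orientation" of the camera in the world. Camera axes: x right, y down, z forward; pixel columns grow to the right and rows downward; lengths in mm; the calibration is good to about 2 mm. A picture is of the moment at which its call begins. camera_model takes no time and is no camera call.
- close_job(): hands the job in, once; it reports no verdict.
Trained networks look in the newest picture that a camera, given by its name, has taken for a name from the list of things; names that differ only in an ending like _2 or _b are one class to them, and where a whole thing is asked for, a point or a joint stands for the part that bears it (a point fixed in the world has none). Each returns a list of dicts, best first, with "confidence" (0 to 1); they miss things now and then, are a little off and sometimes report something else, mostly with a low value. They report only what shows in the picture. A call takes as long as a camera call. They do not tell look-alikes from the thing itself.
- look_for(camera, thing): "xyz" ([x, y, z] in mm, in the coordinates of the camera as it stood for that picture, good to about 4 mm: the middle of the surface that is visible of it).
The state is a dict: "t": time; "joints": joint angles; "qd": joint speeds; "joint_torque": joint torques, N m; "ee_pos": TCP position; "orientation": TCP orientation; "wrist_force": force on the tool from outside, world axes, zero at the start; "moment": the same for the moment, N m; "gripper_width": opening from 0.0 (shut) to 1.0 (fully open).
Only numpy, scipy, OpenCV 4.12 (cv2) and the standard library are available. Lean on these libraries where they do the work, as an engineer would, in place of code of your own. Each camera call takes 0.05 s, during which the arm holds its last target. There are 200 camera calls.

## Working session

There is one attempt and no reset: what is moved stays moved. The work goes in short steps, Python scripts to look and compute and a tool call to move; the robot and the scene stay as the last step left them, time stands still between calls to the robot, and variables do not carry over. Pictures are saved under pics/ and viewed, about 8 in all and at most 12, crops included, and the job is handed in when it is done.

Besides the shell and the picture viewer there is one more tool, called by a JSON object that holds its "fn" and its "kwargs", one argument or row to a line. send_rows: Moves the arm, as the interface text tells. Its arguments: {"type":"object","properties":{"steps":{"type":"array","items":{"type":"array","items":{"type":"number"}}},"claw":{"type":"number"},"force":{"type":"number"}},"required":["steps"]}

```bash
mkdir -p pics
cat > h.py <<'E'
import numpy as np, cv2
from scipy.spatial.transform import Rotation as R
from station import bot, imaging, close_job, look_for
def cam(n):
    m=imaging.camera_model(n); f=210/np.tan(np.radians(m["vertical_fov"])/2)
    return m,f,R.from_quat(m["orientation"]).as_matrix(),np.array(m["xyz"])
def toW(n,p): m,f,r,t=cam(n); return r@np.array(p)+t
def pix(n,P): 
    m,f,r,t=cam(n); c=r.T@(np.array(P)-t); return np.array([m["cx"]+f*c[0]/c[2], m["cy"]+f*c[1]/c[2]])
def onz(n,u,v,z):
    m,f,r,t=cam(n); d=r@np.array([(u-m["cx"])/f,(v-m["cy"])/f,1]); return t+d*(z-t[2])/d[2]
def cloud(n,dep):
    m,f,r,t=cam(n); v,u=np.mgrid[0:420,0:560]
    P=np.stack([(u-m["cx"])/f*dep,(v-m["cy"])/f*dep,dep],-1)@r.T+t
    P[dep==0]=np.nan; return P
E
python3 - <<'E'
from h import *
for n in("top","side"):
    p,d=imaging.snapshot(n); cv2.imwrite(f"pics/{n}0.png",p); np.savez(f"pics/{n}0.npz",p=p,d=d)
    m=imaging.camera_model(n);print(n,m)
    for th in("tray_center","tray_handle","station","knob_top","press","foot","carton","tile_stack","spacer_cup"):
        for q in look_for(n,th)[:4]:
            w=toW(n,q["xyz"]); print(th,round(q["confidence"],2),w.round(),pix(n,w).round())
s=bot.sense();print(s)
E
```

```text
top {'vertical_fov': 51.973344004398456, 'cx': 276.4323427943661, 'cy': 209.8148319069343, 'xyz': array([ 241.43167829,  -15.54390445, 1440.91371131]), 'orientation': array([ 0.71125152, -0.69775075,  0.04978552, -0.06918502])}
tray_center 0.96 [ 558. -132.   17.] [324. 189.]
tray_center 0.81 [ 719. -402.    8.] [403. 145.]
tray_center 0.65 [ 246. -264.   18.] [365. 284.]
tray_center 0.33 [491. 423.  28.] [158. 205.]
tray_handle 0.93 [ 559. -132.   16.] [324. 189.]
tray_handle 0.82 [ 721. -404.   16.] [404. 143.]
tray_handle 0.78 [ 239. -265.   13.] [365. 286.]
station 0.87 [636.  16.  11.] [280. 166.]
knob_top 0.81 [592.  25. 237.] [276. 160.]
press 0.94 [635.  16.   5.] [280. 167.]
carton 0.66 [613. 186.  46.] [229. 169.]
tile_stack 0.6 [489. 425.  29.] [158. 205.]
spacer_cup 0.79 [ 560. -477.   48.] [430. 188.]
spacer_cup 0.74 [635.  12.   9.] [282. 167.]
side {'vertical_fov': 49.941601579420976, 'cx': 277.87346005890566, 'cy': 197.53539105639177, 'xyz': array([-465.56656637, -942.20342322,  916.38066582]), 'orientation': array([ 0.79982451, -0.33820414,  0.18526164, -0.45997482])
[... 614 characters left out ...]
55.] [408. 267.]
{'t': 1.0, 'joints': array([ 1.11538365e+00,  2.99922415e-01,  1.52100340e+00, -2.16785046e-05,
        1.32070104e+00, -6.65889774e-02]), 'qd': array([-0.00060063, -0.00131698, -0.00178327, -0.00151374,  0.00083455,
        0.00070356]), 'joint_torque': array([ 1.12267200e-03, -5.31651199e+01, -3.52916622e+01,  7.09086377e-02,
        2.12109071e-02,  2.50797910e-05]), 'ee_pos': array([208.50208518, 508.93361977, 205.43184146]), 'orientation': array([ 8.30390033e-01,  5.57182548e-01, -9.54336824e-06,  1.76522771e-05]), 'wrist_force': array([-0.56902731, -0.27817649,  0.85866162]), 'moment': array([-0.0345337 , -0.03542891, -0.0761563 ]), 'gripper_width': 1.0011055011236882}
```

```bash
python3 -c "
import cv2
a=cv2.imread('pics/top0.png');cv2.imwrite('pics/top0b.png',cv2.resize(a,(800,600)))"
```

```text
(no output)
```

View pics/top0b.png

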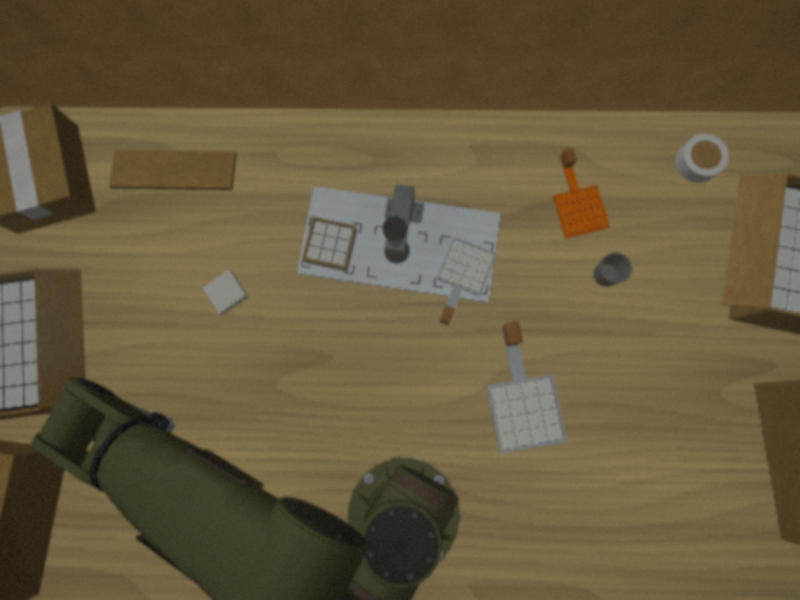

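View pics/side0.png

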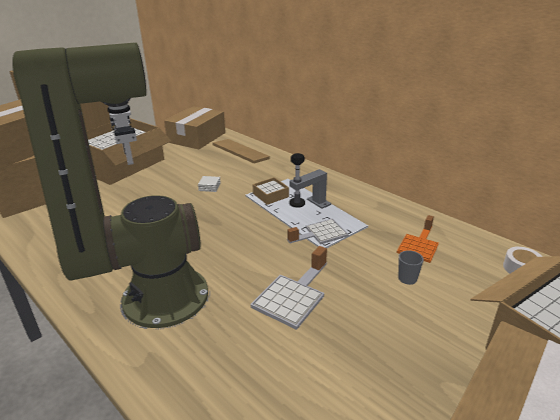

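The top picture shows three trays (in the 800x600 view). There is a small steel tray on the plate at (466,265), a larger steel tray on the table at (527,412), and an orange one at (580,210). The small steel tray fits: it isn't orange, it's the smaller of the two grey ones, and it sits on the right waiting mark. Next I'll confirm that in an enlarged crop and take measurements.

Run:
```python
from h import *
z=np.load("pics/top0.npz");p,d=z["p"],z["d"]
cv2.imwrite("pics/crop1.png",cv2.resize(p[125:245,200:360],(800,600),interpolation=cv2.INTER_CUBIC))
P=cloud("top",d)
# knob from depth
k=(P[...,2]>228)&(P[...,2]<252)&(P[...,0]>450)&(P[...,0]<750)&(abs(P[...,1])<200)
q=P[k];print("knob",len(q),q.mean(0).round(1),q.min(0).round(),q.max(0).round())
b=(P[...,2]>30)&(P[...,2]<60)&(P[...,0]>400)&(P[...,0]<560)&(P[...,1]>-220)&(P[...,1]<0)
q=P[b];print("handle",len(q),q.mean(0).round(1))
hsv=cv2.cvtColor(p,cv2.COLOR_BGR2HSV)
print([ (c,hsv[c[1],c[0]]) for c in((250,180),(326,186),(250,215),(313,219),(219,138))])
```

```text
knob 228 [594.1  24.7 238.5] [570.   1. 228.] [620.  48. 246.]
handle 62 [445.6 -92.6  54.5]
[((250, 180), array([ 90,  15, 136], dtype=uint8)), ((326, 186), array([ 34,  17, 123], dtype=uint8)), ((250, 215), array([ 21,  94, 114], dtype=uint8)), ((313, 219), array([ 13, 148,  98], dtype=uint8)), ((219, 138), array([ 84,   9, 138], dtype=uint8))]
```

View pics/crop1.png

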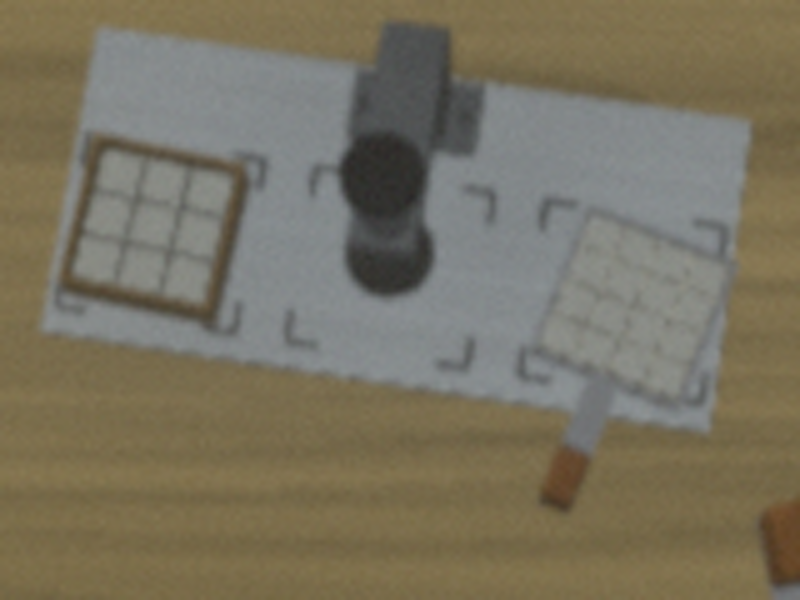

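The crop confirms it. The small steel tray holds 4x4 tiles, with corners near (592,207), (735,262), (683,405) and (537,345), and its wooden handle is at (566,478). The carton is on the left mark, and the middle mark's brackets are visible. Next I'll fit the poses.

```bash
cat >> h.py <<'E'
def fit(src,dst):
    s,d=np.array(src,float),np.array(dst,float)[:,:2]; sc,dc=s.mean(0),d.mean(0)
    a,b=s-sc,d-dc; th=np.arctan2((a[:,0]*b[:,1]-a[:,1]*b[:,0]).sum(),(a*b).sum())
    c=np.array([[np.cos(th),-np.sin(th)],[np.sin(th),np.cos(th)]]); t=dc-c@sc
    return th,t,np.linalg.norm(s@c.T+t-d,axis=1).round(1)
E
python3 - <<'E'
from h import *
o=lambda x,y,z: onz("top",200+(x+.5)/5-.5,125+(y+.5)/5-.5,z)
cr=[(312,166),(495,190),(287,340),(468,370)]
src=[(62,62),(62,-62),(-62,62),(-62,-62)]
dst=[o(x,y,8) for x,y in cr]; print("marks",fit(src,dst))
pl=[(97,27),(750,121),(711,432),(41,331)]; ps=[(140,230),(140,-230),(-80,-230),(-80,230)]
print("plate",fit(ps,[o(x,y,8) for x,y in pl])); 
rs=[(62,-98),(62,-222),(-62,-98),(-62,-222)]; rc=[(545,200),(726,225),(520,375),(702,402)]
print("all",fit(src+ps+rs,dst+[o(x,y,8) for x,y in pl]+[o(x,y,8) for x,y in rc]))
tr=[(592,207),(735,262),(683,405),(537,345)]
print("tray",fit([(55,55),(55,-55),(-55,-55),(-55,55)],[o(x,y,18) for x,y in tr]))
print("handletop",o(569,466,58), o(566,475,58))
# tray mask by depth/plane: side cam knob etc.
z=np.load("pics/side0.npz");P=cloud("side",z["d"])
k=(P[...,2]>200)&(P[...,2]<255)&(P[...,0]>500)&(P[...,0]<700)&(abs(P[...,1])<90)
print("knob side",P[k].min(0),P[k].max(0),P[k].mean(0))
b=(P[...,2]>25)&(P[...,2]<62)&(P[...,0]>400)&(P[...,0]<490)&(P[...,1]>-150)&(P[...,1]<-40)
print("handle side",b.sum(),P[b].min(0),P[b].max(0),P[b].mean(0))
E
```

```text
marks (np.float64(-0.12866596004050107), array([595.94497845,  24.64822164]), array([2.1, 1.7, 0.7, 2.3]))
plate (np.float64(-0.13475971761248612), array([594.71303269,  24.46700304]), array([0.2, 1.4, 0.5, 0.8]))
all (np.float64(-0.13325407678970813), array([595.49052075,  24.51629867]), array([2.6, 2.1, 0.8, 1.7, 0.5, 2. , 1.2, 0.7, 0.4, 0.7, 0.5, 0.3]))
tray (np.float64(-0.36308366690845717), array([ 569.32092125, -142.3836037 ]), array([3.9, 4.9, 2.6, 4.9]))
handletop [452.09386089 -95.28391483  58.        ] [446.16679245 -93.38629103  58.        ]
knob side [567.38987928  -1.08992824 200.5037958 ] [615.42038002  48.01002833 242.85725491] [586.95421262  19.12705523 231.73973343]
handle side 133 [ 423.27614503 -108.9222041    25.09132873] [463.73149516 -76.58297007  61.88901117] [442.35482519 -96.66470047  45.73128902]
```

{"fn": "send_rows", "kwargs": {
  "steps": [
    [-0.039,0.0375,0,0],
    [-0.039,0.0375,0,0],
    [-0.039,0.0375,0,0],
    [-0.039,0.0375,0,0],
    [-0.039,0.0375,0,0],
    [-0.039,0.0375,0,0],
    [-0.039,0.0375,0,0],
    [-0.039,0.0375,0,0],
    [-0.039,0.0375,0,0],
    [-0.039,0.0375,0,0],
    [-0.039,0.0375,0,0],
    [-0.039,0.0375,0,0]
  ],
  "claw": 0.06
}}

```text
t: 2.5
ee_pos: [453.7, -111.6, 207.2]
orientation: [0.829, 0.559, 0.003, 0.002]
wrist_force: [1.1, 0.5, -0.2]
gripper_width: 0.635
```

```bash
cat >> h.py <<'E'
def to(x,y,z,jaw):
    "tool-frame delta in mm / deg to goal, jaw = world yaw of tool x"
    s=bot.sense(); M=R.from_quat(s["orientation"]).as_matrix(); d=M.T@(np.array([x,y,z])-s["ee_pos"])
    a=np.arctan2(M[1,0],M[0,0]); t=np.degrees((a-jaw+np.pi/2)%np.pi-np.pi/2)
    print("t",s["t"],"pos",s["ee_pos"].round(1),"jaw",a.round(4),"F",s["wrist_force"].round(1),"w",round(s["gripper_width"]*94,1),"tilt",M[:,2].round(3))
    print("delta mm",d.round(1),"turn deg",t.round(2))
E
python3 -c "
from h import *
to(447,-95,80,1.208)"
```

```text
t 2.5 pos [ 453.7 -111.6  207.2] jaw 1.1872 F [ 1.1  0.5 -0.2] w 59.7 tilt [ 0.007  0.001 -1.   ]
delta mm [ 12.5 -13.2 127.2] turn deg -1.19
```

{"fn": "send_rows", "kwargs": {
  "steps": [
    [0.006,-0.0065,0.03,-1.2],
    [0.006,-0.0065,0.03,0],
    [0,0,0.03,0],
    [0,0,0.025,0],
    [0,0,0,0]
  ]
}}

```text
t: 3.12
ee_pos: [447.4, -99.2, 89.1]
orientation: [0.825, 0.566, 0.003, 0.002]
wrist_force: [0.1, -0.3, -1.1]
gripper_width: 0.639
```

```bash
python3 -c "
from h import *
to(447,-95,25,1.208)
p,d=imaging.snapshot('side')
print(pix('side',(447,-95,58)),pix('side',bot.sense()['ee_pos']))
cv2.imwrite('pics/side1.png',cv2.resize(p[150:285,230:410],(800,600),interpolation=cv2.INTER_CUBIC))"
```

```text
t 3.125 pos [447.4 -99.2  89.1] jaw 1.2029 F [ 0.1 -0.3 -1.1] w 60.0 tilt [ 0.008  0.    -1.   ]
delta mm [ 3.5 -2.4 64.1] turn deg -0.29
[293.1599708  229.26377261] [294.36512138 221.58998769]
```

View pics/side1.png

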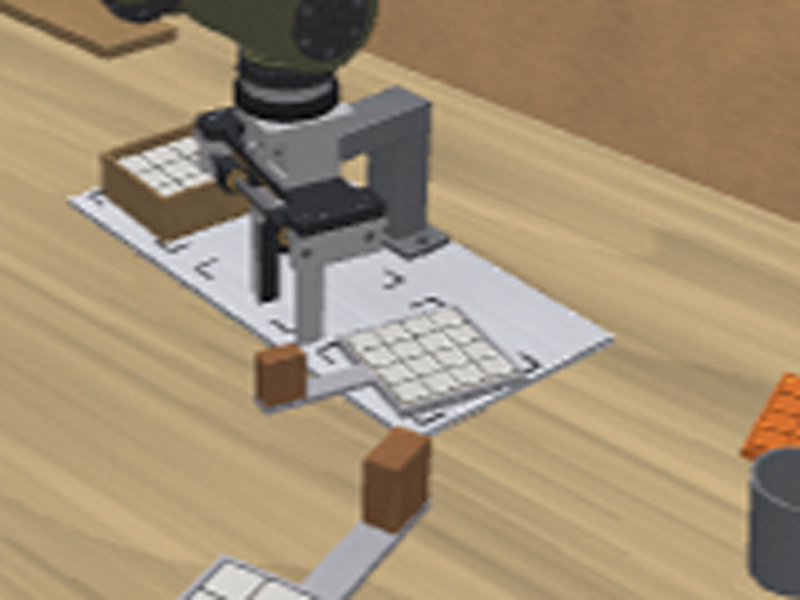

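In the crop, the block's top centre is at (282,353), i.e. raw (293.5,229.5). My estimate projects to (293.2,229.3), so the two agree and I can go down.

{"fn": "send_rows", "kwargs": {
  "steps": [
    [0.003,-0.002,0.02,-0.3],
    [0.0005,-0.0005,0.025,0],
    [0,0,0.018,0],
    [0,0,0,0]
  ]
}}

```text
t: 3.68
ee_pos: [451.2, -96.1, 31.4]
orientation: [0.823, 0.568, 0.007, 0.006]
wrist_force: [-0.2, -0.0, 0.2]
gripper_width: 0.639
```

```bash
python3 -c "
from h import *
to(447,-95,26,1.208)"
```

```text
t 3.675 pos [451.2 -96.1  31.4] jaw 1.2085 F [-0.2 -0.   0.2] w 60.1 tilt [ 0.018 -0.003 -1.   ]
delta mm [-0.5 -4.4  5.3] turn deg 0.03
```

{"fn": "send_rows", "kwargs": {
  "steps": [
    [0,-0.0045,0.0055,0],
    [0,0,0,0]
  ]
}}

```text
t: 3.92
ee_pos: [448.0, -94.8, 27.6]
orientation: [0.823, 0.568, 0.008, 0.008]
wrist_force: [-0.6, 0.1, 0.4]
gripper_width: 0.638
```

{"fn": "send_rows", "kwargs": {
  "steps": [
    [0,0,0,0],
    [0,0,0,0],
    [0,0,0,0],
    [0,0,0,0],
    [0,0,0,0],
    [0,0,0,0]
  ],
  "claw": 0.01,
  "force": 25
}}

```text
t: 4.68
ee_pos: [448.6, -94.9, 28.8]
orientation: [0.823, 0.568, 0.008, 0.008]
wrist_force: [-0.6, 0.1, 1.3]
gripper_width: 0.229
```

Run:
```python
from h import *
s=np.array([595.3,24.5]);a=-.134;h=s-130*np.array([np.cos(a),np.sin(a)]);print(h)
to(h[0],h[1],26,np.pi/2+a)
```

```text
[466.46539461  41.86791453]
t 4.675 pos [448.6 -94.9  28.8] jaw 1.2089 F [-0.6  0.1  1.3] w 21.5 tilt [ 0.023 -0.004 -1.   ]
delta mm [134.2 -31.7   2.6] turn deg -13.06
```

{"fn": "send_rows", "kwargs": {
  "steps": [
    [0.006,-0.0015,0.0002,-0.6],
    [0.0115,-0.0025,0.0003,-1.1],
    [0.0115,-0.002,0.0003,-1.1],
    [0.0115,-0.002,0.0003,-1.1],
    [0.0115,-0.0015,0.0003,-1.1],
    [0.006,-0.001,0.0003,-0.6]
  ]
}}

```text
t: 5.42
ee_pos: [458.7, -35.5, 28.3]
orientation: [0.794, 0.608, 0.008, 0.011]
wrist_force: [-0.3, -5.3, 2.7]
gripper_width: 0.233
```

Run:
```python
from h import *
to(466.5,41.9,28,np.pi/2-.134)
p,d=imaging.snapshot('side');cv2.imwrite('pics/side2.png',p)
```

```text
t 5.425 pos [458.7 -35.5  28.3] jaw 1.3082 F [-0.3 -5.3  2.7] w 21.9 tilt [ 0.027 -0.007 -1.   ]
delta mm [ 76.8 -12.6  -0. ] turn deg -7.37
```

{"fn": "send_rows", "kwargs": {
  "steps": [
    [0.0115,-0.0025,0.0002,-1.1],
    [0.0115,-0.0025,0.0002,-1.1],
    [0.0115,-0.002,0.0002,-1.1],
    [0.0115,-0.0015,0.0002,-1.1],
    [0.0115,-0.001,0.0002,-1.1],
    [0.0115,-0.001,0.0002,-1.1],
    [0.006,0,0.0002,-0.5],
    [0,0,0.0002,0]
  ]
}}

```text
t: 6.48
ee_pos: [465.6, 42.2, 27.7]
orientation: [0.753, 0.657, 0.009, 0.013]
wrist_force: [0.0, -2.9, 5.4]
gripper_width: 0.235
```

Run:
```python
from h import *
to(466.5,41.9,28,np.pi/2-.134)
p,d=imaging.snapshot('side');np.savez("pics/side3.npz",p=p,d=d)
cv2.imwrite('pics/side3.png',cv2.resize(p[150:270,230:390],(800,600),interpolation=cv2.INTER_CUBIC))
p,d=imaging.snapshot('top');np.savez("pics/top3.npz",p=p,d=d)
cv2.imwrite('pics/top3.png',cv2.resize(p[125:245,200:360],(800,600),interpolation=cv2.INTER_CUBIC))
```

```text
t 6.475 pos [465.6  42.2  27.7] jaw 1.435 F [ 0.  -2.9  5.4] w 22.1 tilt [ 0.031 -0.009 -0.999]
delta mm [-0.2  0.9 -0.2] turn deg -0.1
```

View pics/side3.png

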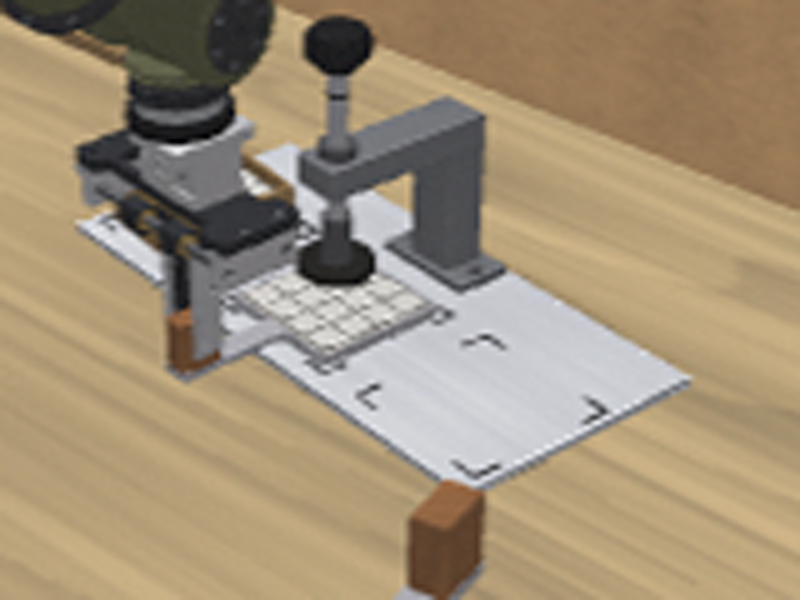

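View pics/top3.png

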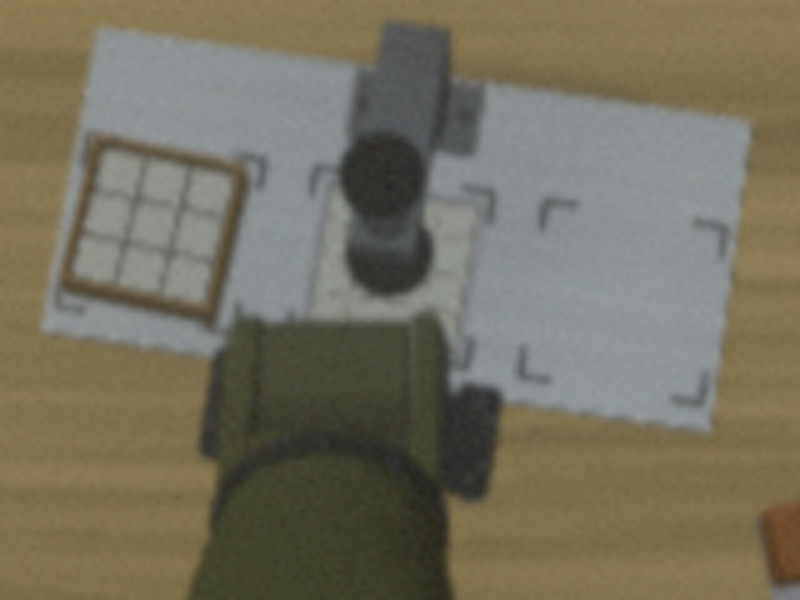

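The tray is now under the foot. Top view: tray corners near (330,193) and (480,203), with brackets at (312,166) and (495,190). It seems a few mm too close to the robot, so I'll measure it in station coordinates.

Run:
```python
from h import *
a=-.134;c=np.array([[np.cos(a),-np.sin(a)],[np.sin(a),np.cos(a)]]);s=np.array([595.3,24.5])
def st(n,x,y,z):
    u0,v0=(200,125) if n=="top" else (230,150)
    return ((onz(n,u0+(x+.5)/5-.5,v0+(y+.5)/5-.5,z)[:2]-s)@c).round(1)
print("side tray near-right, far-right",st("side",325,364,16),st("side",441,308,16))
print("side brackets", st("side",318,372,8),st("side",453,315,8), "right mark",[st("side",*q,8) for q in((358,402),(478,472),(606,412),(500,336))])
print("top tray",st("top",326,192,18),st("top",482,206,18), "br",st("top",312,166,8),st("top",495,190,8),st("top",468,370,8))
z=np.load("pics/top3.npz")["p"]
cv2.imwrite("pics/top3z.png",cv2.resize(cv2.convertScaleAbs(z[150:210,250:330],alpha=1.6),(800,600),interpolation=cv2.INTER_CUBIC))
z=np.load("pics/side3.npz")["p"]
cv2.imwrite("pics/side3z.png",cv2.resize(z[186:231,270:330],(800,600),interpolation=cv2.INTER_CUBIC))
```

```text
side tray near-right, far-right [-60.8 -61. ] [ 54.2 -57.3]
side brackets [-63.7 -56.6] [ 63.3 -61. ] right mark [array([ -65.8, -103.6]), array([ -56.3, -217.3]), array([  61.1, -221.7]), array([  70.7, -104.1])]
top tray [42.9 51.2] [ 48.9 -55.7] br [62.5 64.6] [ 64.2 -62.6] [-63.2 -62.9]
```

View pics/top3z.png

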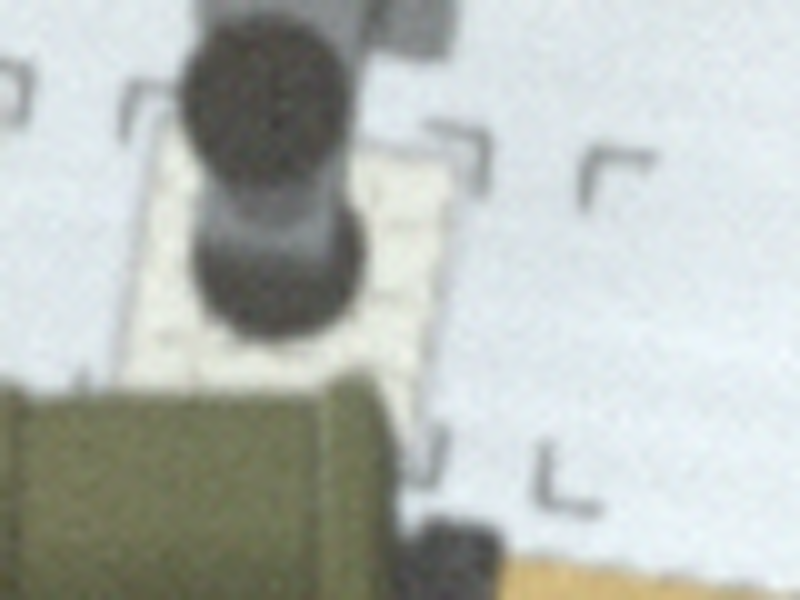

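View pics/side3z.png

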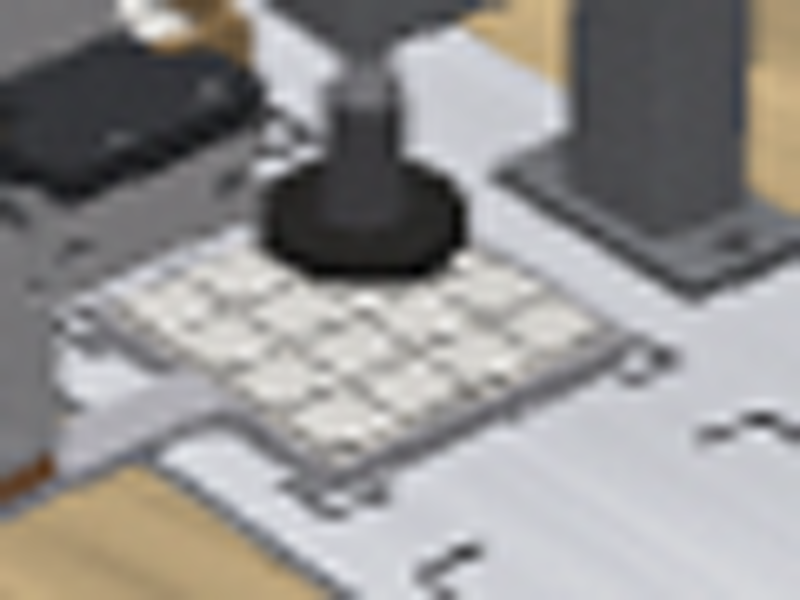

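Run:
```python
from h import *
a=-.134;c=np.array([[np.cos(a),-np.sin(a)],[np.sin(a),np.cos(a)]]);s=np.array([595.3,24.5])
def st(x,y,z): return ((onz("top",250+(x+.5)/10-.5,150+(y+.5)/10-.5,z)[:2]-s)@c).round(1)
print("R",[st(*q,18) for q in((457,175),(441,290),(417,420))]);print("L",[st(*q,18) for q in((160,120),(140,260),(121,375))])
print("T",[st(*q,18) for q in((375,142),(430,152))])
print("br",[st(*q,8) for q in((491,133),(435,487),(127,82),(583,150),(538,500))])
def ss(x,y,z):
    k=40/3;return ((onz("side",270+(x+.5)/k-.5,186+(y+.5)/k-.5,z)[:2]-s)@c).round(1)
print("side tray BR,TR,BL",ss(335,475,18),ss(640,335,18),ss(98,310,18)," br",ss(330,518,8),ss(680,358,8))
# profile across the tray edges in station frame, averaged along edge
z=np.load("pics/top3.npz")["p"];g=cv2.cvtColor(z,cv2.COLOR_BGR2HSV)[...,1].astype(np.float32)
def samp(X,Y,h): 
    w=s+c@np.array([X,Y]); u,v=pix("top",(*w,h)); return cv2.getRectSubPix(g,(1,1),(float(u),float(v)))[0,0]
v_=cv2.cvtColor(z,cv2.COLOR_BGR2GRAY).astype(np.float32)
def gray(X,Y,h):
    w=s+c@np.array([X,Y]); u,v=pix("top",(*w,h)); return cv2.getRectSubPix(v_,(1,1),(float(u),float(v)))[0,0]
for lab,f in(("R front",lambda t:[gray(x,-t,18) for x in range(15,40)]),("R back",lambda t:[gray(x,-t,18) for x in range(-40,-10)]),("L",lambda t:[gray(x,t,18) for x in range(15,40)]),("L back",lambda t:[gray(x,t,18) for x in range(-28,-5)]),("T",lambda t:[gray(t,-y,18) for y in range(30,45)])):
    print(lab,[(t,int(np.mean(f(t)))) for t in range(42,66)])
```

```text
R [array([ 44.1, -53.8]), array([  3.6, -54.4]), array([-42.2, -53. ])]
L [array([48.3, 49.4]), array([-1.3, 48.3]), array([-41.7,  48.3])]
T [array([ 51.5, -24.4]), array([ 50.8, -43.5])]
br [array([ 63.3, -62.9]), array([-62.1, -62.3]), array([62.8, 63.8]), array([ 62., -95.]), array([-61.3, -97.4])]
side tray BR,TR,BL [-57.5 -57.2] [ 53.8 -56.3] [-55.9  49.7]  br [-62.2 -60.9] [ 65.2 -60.7]
R front [(42, 142), (43, 142), (44, 143), (45, 143), (46, 142), (47, 141), (48, 140), (49, 138), (50, 136), (51, 132), (52, 130), (53, 128), (54, 128), (55, 128), (56, 128), (57, 129), (58, 130), (59, 131), (60, 132), (61, 133), (62, 134), (63, 135), (64, 136), (65, 137)]
R back [(42, 133), (43, 135), (44, 138), (45, 139), (46, 139), (47, 138), (48, 137), (49, 134), (50, 129), (51, 126), (52, 124), (53, 124), (54, 125), (55, 127), (56, 129), (57, 132), (58, 135), (59, 137), (60, 139), (61, 140), (62, 141), (63, 142), (64, 142), (65, 143)]
L [(42, 141), (43, 140), (44, 139), (45, 137), (46, 135), (47, 132), (48, 129), (49, 127), (50, 126), (51, 128), (52, 130), (53, 132), (54, 135), (55, 138), (56, 139), (57, 140), (58, 140), (59, 140), (60, 140), (61, 141), (62, 141), (63, 142), (64, 142), (65, 142)]
L back [(42, 144), (43, 143), (44, 142), (45, 140), (46, 137), (47, 133), (48, 130), (49, 127), (50, 126), (51, 127), (52, 129), (53, 131), (54, 134), (55, 136), (56, 138), (57, 140), (58, 141), (59, 142), (60, 142), (61, 142), (62, 142), (63, 142), (64, 142), (65, 142)]
T [(42, 141), (43, 139), (44, 137), (45, 134), (46, 132), (47, 129), (48, 126), (49, 125), (50, 125), (51, 127), (52, 128), (53, 131), (54, 133), (55, 134), (56, 135), (57, 134), (58, 133), (59, 133), (60, 132), (61, 133), (62, 135), (63, 137), (64, 138), (65, 139)]
```

{"fn": "send_rows", "kwargs": {
  "steps": [
    [0.001,0.0015,0.0002,0],
    [0.0012,0.0015,0.0002,0],
    [0,0,0.0002,0]
  ]
}}

```text
t: 6.95
ee_pos: [467.3, 43.8, 27.4]
orientation: [0.754, 0.657, 0.008, 0.012]
wrist_force: [0.6, -1.3, 7.2]
gripper_width: 0.235
```

Run:
```python
from h import *
to(468.4,44.05,28,np.pi/2-.134)
```

```text
t 6.95 pos [467.3  43.8  27.4] jaw 1.4344 F [ 0.6 -1.3  7.2] w 22.1 tilt [ 0.027 -0.008 -1.   ]
delta mm [ 0.4  1.1 -0.6] turn deg -0.14
```

{"fn": "send_rows", "kwargs": {
  "steps": [
    [0.0005,0.0015,0,-0.1],
    [0,0,0,0]
  ]
}}

```text
t: 7.2
ee_pos: [468.2, 44.1, 27.6]
orientation: [0.753, 0.658, 0.007, 0.011]
wrist_force: [2.5, -2.6, 3.3]
gripper_width: 0.232
```

{"fn": "send_rows", "kwargs": {
  "steps": [
    [0,0,0,0],
    [0,0,0,0],
    [0,0,0,0],
    [0,0,0,0]
  ],
  "claw": 0.06
}}

```text
t: 7.7
ee_pos: [467.2, 44.5, 26.8]
orientation: [0.753, 0.658, 0.006, 0.01]
wrist_force: [-0.7, -0.1, 0.4]
gripper_width: 0.617
```

{"fn": "send_rows", "kwargs": {
  "steps": [
    [0,0,-0.03,0],
    [0,0,-0.06,0],
    [0,-0.02,-0.06,0],
    [0,-0.06,-0.06,0],
    [0,-0.06,-0.06,0],
    [0,0,-0.03,0],
    [0,0,0,0]
  ]
}}

```text
t: 8.57
ee_pos: [351.3, 61.3, 297.8]
orientation: [0.753, 0.658, 0.007, 0.01]
wrist_force: [-0.2, 0.1, -0.8]
gripper_width: 0.639
```

```bash
cat > m.py <<'E'
from h import *
import sys
p,d=imaging.snapshot('top');np.savez(f"pics/{sys.argv[1]}.npz",p=p,d=d)
cv2.imwrite(f"pics/{sys.argv[1]}.png",cv2.resize(cv2.convertScaleAbs(p[150:225,240:340],alpha=1.5),(800,600),interpolation=cv2.INTER_CUBIC))
to(594.5,24.5,245,np.pi/2-.134)
E
python3 m.py top4
```

```text
t 8.625 pos [351.   61.2 296.5] jaw 1.4369 F [ 0.6  0.1 -0.4] w 60.1 tilt [ 0.021 -0.007 -1.   ]
delta mm [ -3.7 245.1  56.9] turn deg 0.0
```

View pics/top4.png

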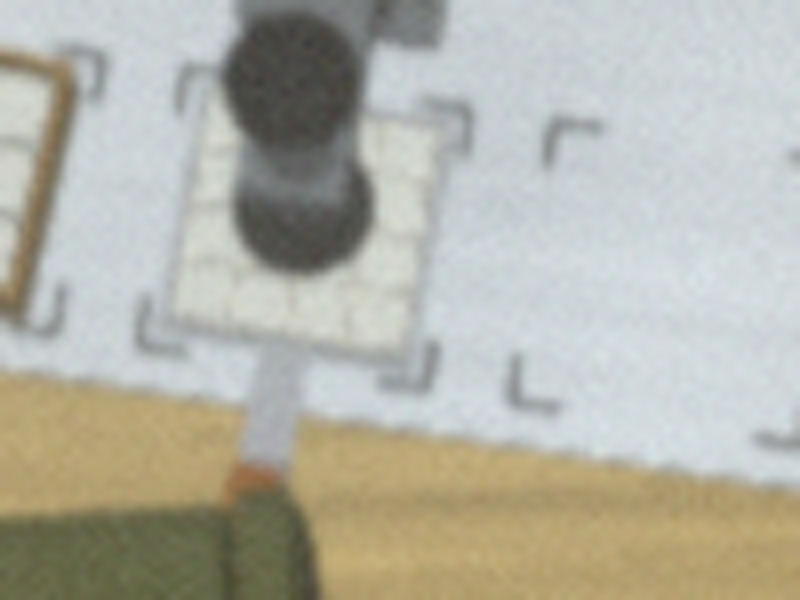

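All four rim sides are clear now, and the tray looks square inside the brackets: corners at about (205,85), (445,125), (410,360) and (170,320). I'll fit the rim and the brackets numerically.

```bash
cat > fitm.py <<'E'
from h import *
import sys
from scipy.optimize import minimize
from scipy.ndimage import map_coordinates
g=cv2.GaussianBlur(cv2.cvtColor(np.load(f"pics/{sys.argv[1]}.npz")["p"],cv2.COLOR_BGR2GRAY).astype(np.float32),(0,0),.7)
m,f,r,t=cam("top")
def G(X,th,o,h):
    w=np.c_[X@np.array([[np.cos(th),-np.sin(th)],[np.sin(th),np.cos(th)]]).T+o,np.full(len(X),h)]
    q=(w-t)@r; return map_coordinates(g,[m["cy"]+f*q[:,1]/q[:,2],m["cx"]+f*q[:,0]/q[:,2]],order=3)
k=np.arange(-50,51,2.)
one=np.ones_like
segs=lambda h:np.r_[np.c_[k,one(k)*h],np.c_[k,-one(k)*h],np.c_[one(k[:20])*h,k[:20]],np.c_[-one(k)*h,k][abs(k)>16]]
def run(P,z,lab):
    best=min((minimize(lambda p:G(P(p[3]),p[2]/100,p[:2],z).mean(),[594+dx,24+dy,-13.4,h],method="Nelder-Mead",options=dict(xatol=.02,fatol=1e-3)) for dx in(-3,0,3) for dy in(-3,0,3) for h in hs),key=lambda s:s.fun)
    print(lab,best.x.round(2),best.fun.round(1)); return best.x
hs=(52,54); a=run(segs,18,"tray")
l=np.arange(0,18,1.5)
def br(h):
    o=[]
    for sx in(1,-1):
        for sy in(1,-1):
            for Y in(0,-160): # middle and right marks
                if Y==0 and sx==1 and sy==1: pass
                o+=[np.c_[sx*(h-l),np.full(len(l),Y+sy*h)],np.c_[np.full(len(l),sx*h),Y+sy*(h-l)]]
    return np.vstack(o)
hs=(60,61.5); b=run(br,8,"marks")
d=a[:2]-b[:2];th=b[2]/100
print("tray in station mm",np.array([d[0]*np.cos(th)+d[1]*np.sin(th),-d[0]*np.sin(th)+d[1]*np.cos(th)]).round(2),"rot",(a[2]-b[2])/100)
E
python3 fitm.py top4
```

```text
tray [384.3   34.22 -33.29  31.94] 47.9
marks [595.65  24.65 -13.82  61.29] 110.6
tray in station mm [-210.66  -19.64] rot -0.1946767522784867
```

```bash
sed -i 's/G(P(p\[3\]),p\[2\]\/100,p\[:2\],z).mean()/G(P(p[3]),p[2]\/100,p[:2],z).mean()+100*(abs(p[3]-hs[0])>4)+100*(np.abs(p[:2]-[595,24.5]).max()>7)/' fitm.py; python3 fitm.py top4
python3 - <<'E'
import sys;sys.argv=["","top4"]
exec(open("fitm.py").read().split("hs=(52")[0])
o=np.array([595.65,24.65]);th=-.136
for lab,mk in(("R",lambda h:np.c_[k,-one(k)*h]),("L",lambda h:np.c_[k,one(k)*h]),("Tright",lambda h:np.c_[one(k[:14])*h,k[:14]]),("B",lambda h:np.c_[-one(k)*h,k][abs(k)>16])):
    for sub in(0,1):
        pr=[]
        H=np.arange(44,62,.25)
        for h in H:
            q=mk(h); n=len(q)//2; q=q[:n] if sub==0 else q[n:]; pr.append(G(q,th,o,18).mean())
        pr=np.array(pr); i=pr.argmin(); w=np.clip(pr.min()+6-pr,0,None); w[abs(H-H[i])>4]=0
        print(lab,sub,H[i],(H*w).sum()/w.sum())
E
```

```text
tray [594.18  24.4  -13.27  52.26] 120.6
marks [595.65  24.65 -13.82  61.29] 110.6
tray in station mm [-1.42 -0.44] rot 0.005488418359465488
R 0 52.25 52.353982320553484
R 1 53.75 53.86616774817612
L 0 51.75 51.87284911349902
L 1 51.0 51.01048666051208
Tright 0 57.25 56.90704167340943
Tright 1 50.75 50.591256547486424
B 0 54.5 54.41937714614274
B 1 53.25 53.212217695311445
```

The tray is within about 1.5 mm and 0.006 rad of the mark. Next I'll close the jaws and move over the knob.

{"fn": "send_rows", "kwargs": {
  "steps": [
    [-0.001,0.04,0,0],
    [-0.001,0.05,0,0],
    [-0.001,0.05,0,0],
    [-0.001,0.05,0,0],
    [0,0.045,0,0],
    [0,0.01,0,0],
    [0,0,0,0]
  ],
  "claw": 0
}}

```text
t: 9.5
ee_pos: [599.4, 22.8, 288.2]
orientation: [0.753, 0.658, -0.0, 0.004]
wrist_force: [-0.7, -0.9, 0.3]
gripper_width: 0.009
```

```bash
python3 -c "
from h import *
to(595,24.6,245,np.pi/2-.134)"
```

```text
t 9.5 pos [599.4  22.8 288.2] jaw 1.4366 F [-0.7 -0.9  0.3] w 0.8 tilt [ 0.005 -0.006 -1.   ]
delta mm [ 1.5 -4.9 43.2] turn deg -0.01
```

{"fn": "send_rows", "kwargs": {
  "steps": [
    [0.0015,-0.005,0.02,0],
    [0,0,0.018,0],
    [0,0,0,0]
  ]
}}

```text
t: 9.88
ee_pos: [591.9, 25.4, 248.9]
orientation: [0.753, 0.658, -0.0, 0.004]
wrist_force: [0.6, -0.5, 0.0]
gripper_width: 0.004
```

```bash
python3 -c "
from h import *
to(595,24.6,200,np.pi/2-.134)"
```

```text
t 9.875 pos [591.9  25.4 248.9] jaw 1.4372 F [ 0.6 -0.5  0. ] w 0.4 tilt [ 0.004 -0.006 -1.   ]
delta mm [-0.1  2.9 48.9] turn deg 0.02
```

{"fn": "send_rows", "kwargs": {
  "steps": [
    [0,0.0025,0.006,0],
    [0,0,0.006,0],
    [0,0,0.006,0],
    [0,0,0.006,0],
    [0,0,0.006,0],
    [0,0,0.004,0],
    [0,0,0.001,0]
  ]
}}

```text
t: 10.75
ee_pos: [594.5, 25.1, 215.1]
orientation: [0.753, 0.658, 0.001, 0.005]
wrist_force: [-4.6, -0.8, 7.8]
gripper_width: 0.004
```

```bash
python3 -c "
from h import *
to(595,24.6,200,np.pi/2-.134)
imaging.snapshot('side');to(595,24.6,200,np.pi/2-.134)"
```

```text
t 10.75 pos [594.5  25.1 215.1] jaw 1.4375 F [-4.6 -0.8  7.8] w 0.4 tilt [ 0.008 -0.006 -1.   ]
delta mm [-0.4  0.4 15.1] turn deg 0.04
t 10.8 pos [594.5  25.1 215.1] jaw 1.4376 F [-5.   0.6  8.2] w 0.2 tilt [ 0.008 -0.006 -1.   ]
delta mm [-0.4  0.4 15.1] turn deg 0.04
```

{"fn": "send_rows", "kwargs": {
  "steps": [
    [0,0,0.004,0],
    [0,0,0.005,0],
    [0,0,0.004,0],
    [0,0,0.003,0],
    [0,0,0.0015,0]
  ]
}}

```text
t: 11.42
ee_pos: [594.6, 25.1, 202.5]
orientation: [0.753, 0.658, 0.002, 0.006]
wrist_force: [-7.9, 0.1, 15.5]
gripper_width: 0.003
```

```bash
python3 -c "
from h import *
imaging.snapshot('top');to(595,24.6,200,np.pi/2-.134)"
```

```text
t 11.475 pos [594.6  25.1 202.5] jaw 1.4377 F [-7.7  0.4 15.5] w 0.7 tilt [ 0.012 -0.006 -1.   ]
delta mm [-0.5  0.4  2.5] turn deg 0.05
```

{"fn": "send_rows", "kwargs": {
  "steps": [
    [0,-0.0008,0.003,0],
    [0,-0.0005,0.0022,0],
    [0,0,0.0015,0],
    [0,0,0.0015,0]
  ]
}}

```text
t: 11.98
ee_pos: [594.7, 25.1, 200.8]
orientation: [0.752, 0.659, 0.005, 0.009]
wrist_force: [-9.5, 0.1, 16.2]
gripper_width: 0.003
```

```bash
python3 -c "
from h import *
p,d=imaging.snapshot('side');np.savez('pics/side5.npz',p=p,d=d);to(595,24.6,200,np.pi/2-.134)
cv2.imwrite('pics/side5.png',cv2.resize(p[150:225,260:360],(800,600),interpolation=cv2.INTER_CUBIC))"
```

```text
t 12.025 pos [594.6  25.1 200.8] jaw 1.4377 F [-8.9  0.8 16.2] w 0.6 tilt [ 0.02  -0.007 -1.   ]
delta mm [-0.5  0.4  0.8] turn deg 0.05
```

View pics/side5.png

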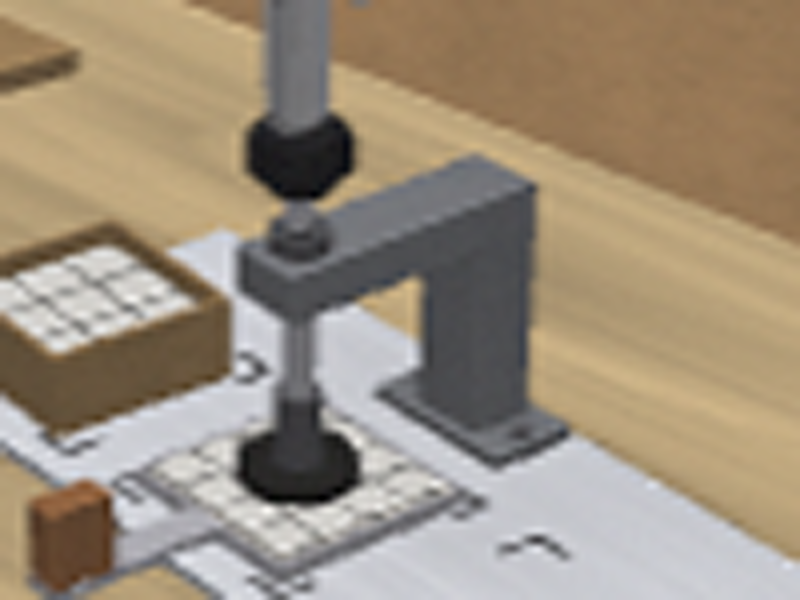

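{"fn": "send_rows", "kwargs": {
  "steps": [
    [0,-0.001,0.0022,0],
    [0,-0.001,0.002,0]
  ]
}}

```text
t: 12.28
ee_pos: [594.5, 25.2, 200.4]
orientation: [0.753, 0.658, 0.008, 0.012]
wrist_force: [-1.0, -0.8, 15.3]
gripper_width: 0.005
```

```bash
python3 -c "
from h import *
p,d=imaging.snapshot('top');to(595,24.6,200,np.pi/2-.134)"
```

```text
t 12.325 pos [594.5  25.2 200.5] jaw 1.4377 F [-1.9  0.4 16.5] w 0.4 tilt [ 0.028 -0.007 -1.   ]
delta mm [-0.5  0.6  0.5] turn deg 0.05
```

```bash
python3 -c "
from h import *
for i in range(12): p,d=imaging.snapshot('side')
to(595,24.6,200,np.pi/2-.134)
P=cloud('side',np.load('pics/side0.npz')['d']);Q=cloud('side',d)
for A in(P,Q):
  k=(A[...,2]>25)&(A[...,2]<60)&(A[...,0]>520)&(A[...,1]>120)&(A[...,1]<270)&(A[...,0]<680);print('carton',A[k].mean(0).round(1),k.sum())
cv2.imwrite('pics/side6.png',cv2.resize(p[160:190,280:320],(800,600),interpolation=cv2.INTER_CUBIC))"
```

```text
t 12.925 pos [594.5  25.2 200.5] jaw 1.4376 F [-2.1 -0.9 15.9] w 0.5 tilt [ 0.028 -0.007 -1.   ]
delta mm [-0.5  0.5  0.5] turn deg 0.05
carton [607.8 179.9  42.8] 559
carton [608.  180.7  42.8] 555
```

View pics/side6.png

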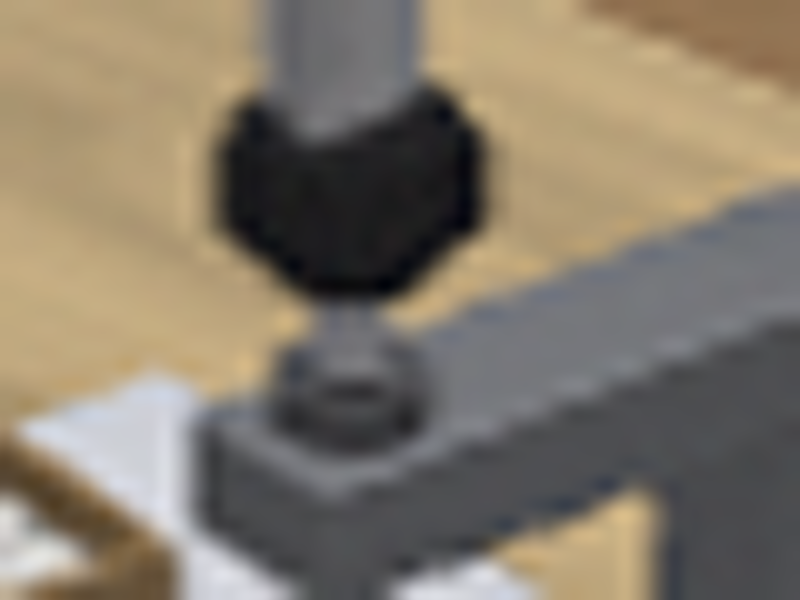

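The close-up shows the dark ring at (350,390), level with the bushing's top. The push is steady at about 16 N and z has held for 0.6 s, so I'm handing in.

```bash
python3 -c "
from h import *
print(close_job())"
```

```text
the job is handed in; nothing more can be done
None
```

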